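Fill the vial carrier and lift it level

ROBOT

A 6-joint arm with a two-finger parallel gripper is mounted at the origin on a cart in front of the work surface, level with it; the furniture and walls round the work are solid. World frame = base frame: x ahead of the robot, y to its left, z up, the work surface at z = 0. Lengths are in m, angles in degrees, forces in N, time in s.
With the tool pointing down it reaches from about 0.35 to 0.875 m from the base axis. Payload 4.2 kg.
Tool frame: the origin (TCP) lies on the front face of the gripper's body, between the roots of the fingers; the fingertips stand finger_overhang ahead of it and the grasp point (between the pads) lies 51 mm ahead of it (finger_overhang is the distance from the TCP to the fingertips, in m); z points along the fingers, y is the line along which they close (so a half turn about z gives the same grasp; the last joint's range is limited). The gripper opens to 87 mm and grips with 3 to 60 N. Pads are 19 mm wide; open, the fingers measure 117 mm over their backs; the gripper's body (75 mm by 190 mm) begins 51 mm behind the grasp point.
Start: joints at [-49.813, 22.042, 0.453, 0, -68.411, -14.817], TCP at [0.268, -0.565, 0.292] pointing down, gripper open.
Joint ranges: [-179.83, 179.83], [-69.29, 118.12], [-61.27, 80.66], [-181.25, 117.63], [-171.15, -9.14], [-177.46, 177.46]. Speed limits (degrees/s): [159.86, 159.86, 180, 180, 180, 180].

INTERFACE

Orientations are given as a 3x3 rotation matrix whose columns are the frame's x, y, z axes.
In Python, from station import sense, capture, camera_model, finish_job, finger_overhang gives the robot as it stands. The module is installed in compiled form; this text tells all that it offers.
- The arm moves only by the tool jog_arm, never from a script. Its argument "rows" is a list that holds one entry, the list of rows, each a list of 4 numbers: the shift along the tool's x, y, z in m, then the turn about the tool's z in rad. A call has 1 to 20 rows; each row shifts and turns the commanded pose from where the row before left it, along the tool's axes as they then stand; what a row does not reach is not made up. A row lasts 1/8 s, in which the tool goes at most 62.5 mm and 10.7 degrees, less where a joint would pass 70% of its speed; a pose out of reach is approached as far as the arm can. A call is refused whole if a number of a shift passes 0.0625 or a number of a turn 0.188, either way. A call with a gripper value outside its range is refused whole. "claw" is the opening, from 0 (shut) to 1 (fully open), set as the call begins (left out, the last holds). The fingers move at their own pace and stop on an object; the grip force is fixed at half the most. Time passes only in rows, so rows that do not move let the fingers close. It gives the time, the measured TCP pose, the force, the opening and the grip force at its end, in the units of the state.
- sense(): the state, without advancing time (a new reading comes with each control period).
- capture(name): name is "scene" or "top"; returns the picture (400x640x3 uint8, red, green, blue); there is no depth.
- camera_model(name): a dict with "fovy" (degrees; the focal length in pixels is half the picture's height over the tangent of half this angle, whatever the lens; pixels are square), "cx", "cy" (the principal point, pixels), "eye" and "rotation" of the camera in the world. Camera axes: x right, y down, z forward; pixel columns grow to the right and rows downward; lengths in m; the calibration is good to about 2 mm. A picture is of the moment at which its call begins. camera_model takes no time and is no camera call.
- finish_job(): hands the job in; it is judged then, once.
The state is a dict: "time_s": time; "joints": joint angles; "joint_velocities": joint speeds; "effort": joint torques, N m; "tcp_pos": TCP position; "ee_rot": TCP orientation; "wrist_force": force on the tool from outside, world axes, zero at the start; "moment": the same for the moment, N m; "gripper_width": opening from 0.0 (shut) to 1.0 (fully open); "gripper_force": force on a finger pad.
Only numpy, scipy, OpenCV 4.12 (cv2) and the standard library are available. Lean on these libraries where they do the work, as an engineer would, in place of code of your own. Each camera call takes 0.05 s, during which the arm holds its last target. There are 200 camera calls.

TASK

Stand the loose short vial in the empty hole of the vial carrier and let go of it; then take the carrier by its handle, lift it straight up out of its drip tray and finish holding it still and level about 10 cm above the tray, with all four vials standing in it, ready to be carried away. Do not put it down or let go at the end, never let the carrier tip over steeply, and do not disturb the tall vial, the tape roll or the small carton.

Things in the scene. Friction and masses are not known exactly. Their poses are not given: they have to be found in the camera images.
- vial_d: the missing vial: white glass sample vial with a ribbed white cap, 22 mm across, 57 mm tall, about 22 g, standing upright; origin at the centre of its underside, z up; it stands loose on the bench, away from the carrier, in any of three spots that it, tall_sample and tape_roll share at random
- carrier: carrier for four vials: white plastic block 130 x 120 x 24 mm, 0.2 to 0.45 kg with its handle, origin at the centre of its underside, x along the 130 mm side and the handle bar, z up. Four round holes 24.4 mm wide and 18 mm deep (floor 6 mm above the origin) at x = +-45, y = +-40 mm. It stands loose in the drip tray. Seated, a vial stands 63 mm above the origin, 39 mm out of the block
- carrier_handle: T-shaped handle fixed on the middle of the carrier: a round post 12 mm thick carrying a grey bar, 80 mm long along the carrier's x, 14 mm thick along its y, 18 mm high, its centre 97 mm and its top 106 mm above the carrier's origin. This body's origin is at the foot of the post, 24 mm above the carrier's origin; its axes are the carrier's
- drip_tray: shallow steel tray 156 x 146 mm, fixed to the bench, rim 14 mm high, floor 4 mm thick; 9 mm free on every side of the carrier. Origin at the centre of its underside, on the bench. Behind it, fixed: a glass-walled balance 340 mm tall (x from 0.53, y 0.12 to 0.34; its upper part from x 0.60), a tray of vials (x from 0.67, up to 170 mm high) and a mixer (x from 0.62, y -0.32 to -0.48)
- hole_0 (a point): centre of the mouth of a carrier hole (24 mm above the carrier's origin); vial_a stands in it
- hole_1 (a point): centre of the mouth of a carrier hole (24 mm above the carrier's origin); vial_b stands in it
- hole_2 (a point): centre of the mouth of a carrier hole (24 mm above the carrier's origin); vial_c stands in it
- hole_3 (a point): centre of the mouth of a carrier hole (24 mm above the carrier's origin); the empty hole
- vial_a: white glass sample vial with a ribbed white cap, 22 mm across, 57 mm tall, about 22 g, standing upright; origin at the centre of its underside, z up; it already stands in hole_0 of the carrier
- vial_b: white glass sample vial with a ribbed white cap, 22 mm across, 57 mm tall, about 22 g, standing upright; origin at the centre of its underside, z up; it already stands in hole_1 of the carrier
- vial_c: white glass sample vial with a ribbed white cap, 22 mm across, 57 mm tall, about 22 g, standing upright; origin at the centre of its underside, z up; it already stands in hole_2 of the carrier
- tall_sample: bystander: slim tall vial, 28 mm across, 113 mm tall, too wide for the holes, loose on the bench; origin at the centre of its underside
- tape_roll: bystander: roll of tape lying flat, 55 mm across, 19 mm high, loose on the bench; origin at the centre of its underside
- carton: bystander: small white carton, 46 x 72 x 68 mm, loose on the bench far to the left; origin at the centre of its underside

How it is judged:
By the outcome, as a careful person would: the job done as asked, in the order asked, and still so for the second after the job is handed in, while the arm keeps its last pose, push and grip.
It also fails if it takes over 58 s, if anything falls off the work surface, if the arm or the gripper's body presses on something with over 40 N, if the wrist force passes 120 N, or if a joint passes its speed limit or range.

## Working session

There is one attempt and no reset: what is moved stays moved. The work goes in short steps, Python scripts to look and compute and a tool call to move; the robot and the scene stay as the last step left them, time stands still between calls to the robot, and variables do not carry over. Pictures are saved under pics/ and viewed, at most 10 in all, crops included, and the job is handed in when it is done.

Besides the shell and the picture viewer there is one more tool, called after "Request:" by a JSON object that holds its "api" and its "payload". jog_arm: Moves the arm, as the interface text tells. Its arguments: {"type":"object","properties":{"rows":{"type":"array"},"claw":{"type":"number"}},"required":["rows"]}

```bash
mkdir -p pics; python3 - <<'E'
from station import *
import cv2
for n in("scene","top"):
    cv2.imwrite(f"pics/{n}0.png",capture(n)[:,:,::-1]); print(n,camera_model(n))
s=sense();print(s['time_s'],s['tcp_pos'],s['ee_rot'],finger_overhang if not callable(finger_overhang) else finger_overhang())
E
```

```text
scene {'fovy': 46.07141707299944, 'cx': 322.8570352763298, 'cy': 197.99566342015007, 'eye': array([-0.4289179 ,  0.63407678,  0.86359725]), 'rotation': array([[-0.58497998, -0.4824294 ,  0.65196648],
       [-0.81085894,  0.36522153, -0.4572975 ],
       [-0.01749844, -0.79616274, -0.60482948]])}
top {'fovy': 55.951696338262835, 'cx': 320.9832869485478, 'cy': 200.85608084447585, 'eye': array([0.24216868, 0.02767305, 1.23675516]), 'rotation': array([[ 0.02135737, -0.98540729,  0.16886779],
       [-0.99970119, -0.0230579 , -0.00811547],
       [ 0.01189078, -0.16864401, -0.9856053 ]])}
0.1 [ 0.26766187 -0.56434314  0.29125813] [[-9.03608655e-01 -4.28357874e-01 -9.65088289e-04]
 [-4.28358943e-01  9.03606978e-01  1.74529673e-03]
 [ 1.24448917e-04  1.99046943e-03 -9.99998011e-01]] 0.0697
```

View pics/scene0.png

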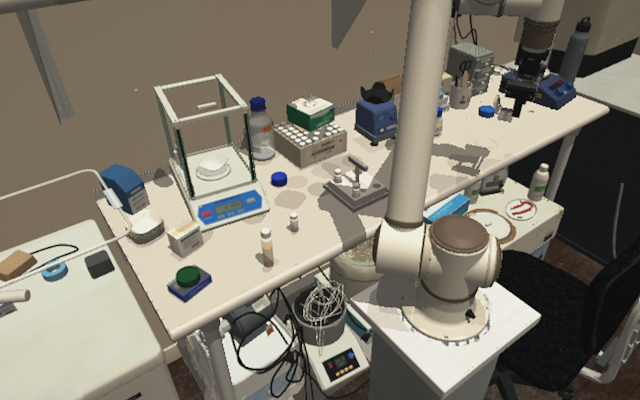

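View pics/top0.png

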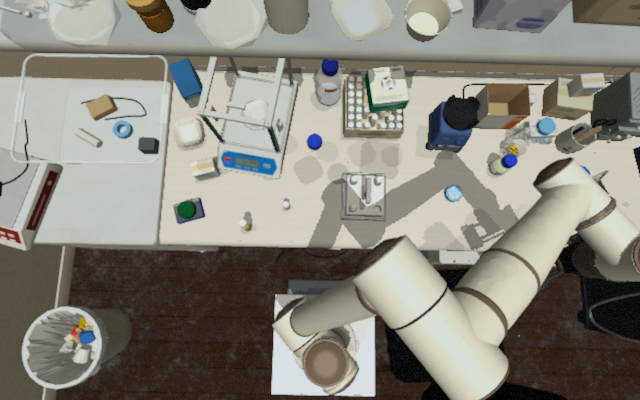

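The top view shows the carrier around (363,196), the short vial around (286,204), the tall vial around (245,223), and blue discs at (314,142) and (453,193). I'll enlarge the carrier and vial area.

```bash
cat > h.py <<'E'
from station import *
import numpy as np, cv2
def px2w(n,u,v,z):
    c=camera_model(n); f=200/np.tan(np.radians(c['fovy']/2))
    d=c['rotation']@np.array([(u-c['cx'])/f,(v-c['cy'])/f,1]); e=c['eye']
    return (e+d*(z-e[2])/d[2]).round(4)
def w2px(n,p):
    c=camera_model(n); f=200/np.tan(np.radians(c['fovy']/2))
    q=c['rotation'].T@(np.array(p)-c['eye']); return np.array([c['cx']+f*q[0]/q[2],c['cy']+f*q[1]/q[2]])
def crop(n,u0,v0,w,h,k,name,im=None):
    im=capture(n) if im is None else im
    a=cv2.resize(im[v0:v0+h,u0:u0+w,::-1],None,fx=k,fy=k,interpolation=cv2.INTER_CUBIC)
    cv2.imwrite('pics/'+name,a)
E
python3 - <<'E'
from h import *
a=cv2.imread('pics/top0.png')[:,:,::-1];b=cv2.imread('pics/scene0.png')[:,:,::-1]
crop('top',270,160,130,70,6,'t1.png',a)
crop('scene',250,145,145,110,5,'s1.png',b)
E
```

```text
(no output)
```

View pics/t1.png

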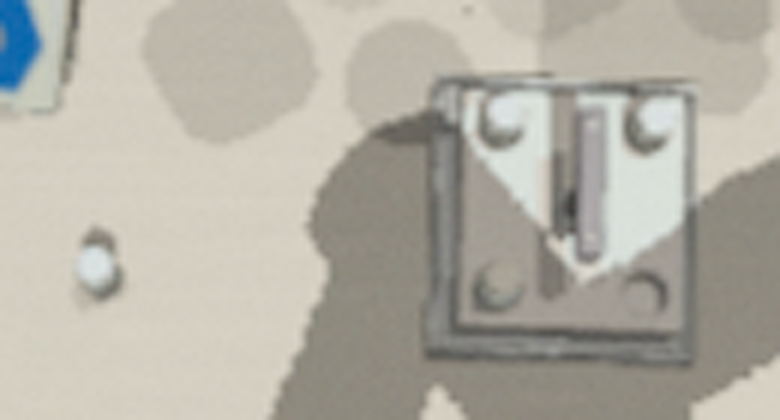

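View pics/s1.png

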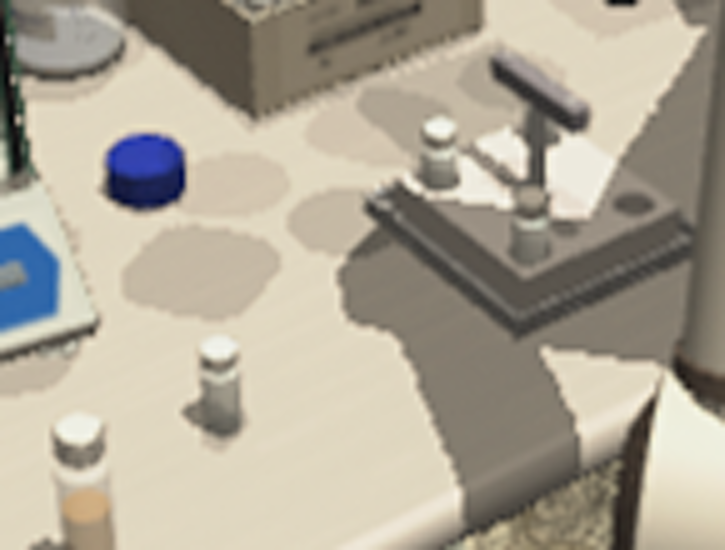

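The top crop shows the empty hole at (642,293), on the robot's right and near side. The bar runs from (591,108) to (591,258), and the loose vial's cap is at (97,265). In the scene crop that cap is at (219,350) and its base at (222,430). The blue tape roll is well clear.

```bash
python3 - <<'E'
from h import *
from scipy.optimize import least_squares
T=lambda p:((p[0]+.5)/6-.5+270,(p[1]+.5)/6-.5+160)
S=lambda p:((p[0]+.5)/5-.5+250,(p[1]+.5)/5-.5+145)
P=lambda *a:px2w(*a)
print('vial top cam',P('top',*T((97,265)),.057),'scene',P('scene',*S((219,345)),.057),P('scene',*S((222,424)),.0))
print('hole',P('top',*T((642,293)),.028),P('scene',*S((634,204)),.028))
print('bar',[P('top',*T(p),.11) for p in((591,106),(591,260))],[P('scene',*S(p),.11) for p in((497,62),(580,110))])
# carrier fit: (cam,px,local)
O=[]
for p,l in (((642,293),(-45,-40,24)),((457,330),(-65,60,24)),((687,330),(-65,-60,24)),((592,106),(40,0,106)),((592,260),(-40,0,106)),((503,108),(45,40,63)),((650,118),(45,-40,63)),((496,282),(-45,40,63))): O.append(('top',T(p),l))
for p,l in (((634,204),(-45,-40,24)),((440,127),(45,40,63)),((531,200),(-45,40,63)),((526,283),(-65,60,24))): O.append(('scene',S(p),l))
def r(x):
    c,s=np.cos(x[2]),np.sin(x[2]);o=[]
    for n,p,l in O:
        l=np.array(l)/1000
        o+=list(w2px(n,(x[0]+c*l[0]-s*l[1],x[1]+s*l[0]+c*l[1],.004+l[2]))-p)
    return np.array(o)
f=least_squares(r,[.5,-.1,0],loss='soft_l1');x=f.x
print(x[:2],np.degrees(x[2]));print(r(x).reshape(-1,2).round(1))
c,s=np.cos(x[2]),np.sin(x[2]);print('hole3',x[0]-.045*c+.04*s,x[1]-.045*s-.04*c)
E
```

```text
vial top cam [0.4324 0.1295 0.057 ] scene [0.432  0.1292 0.057 ] [ 0.433   0.1304 -0.    ]
hole [ 0.4286 -0.1636  0.028 ] [ 0.4249 -0.1642  0.028 ]
bar [array([ 0.5122, -0.1248,  0.11  ]), array([ 0.4322, -0.1248,  0.11  ])] [array([ 0.5004, -0.1164,  0.11  ]), array([ 0.4306, -0.1224,  0.11  ])]
[ 0.47195025 -0.12408455] 0.42007485508327486
[[ 0.3  0.4]
 [ 0.3 -0.1]
 [-1.   0.4]
 [-0.5  0.1]
 [-0.3  0.1]
 [-0.   1.1]
 [ 0.5 -0.1]
 [ 1.2  0. ]
 [-0.5 -0.4]
 [-0.6  0.3]
 [ 0.1 -0.7]
 [-0.2 -0.8]]
hole3 0.4272447264601524 -0.16441339808509786
```

```bash
cat >> h.py <<'E'
def plan(xyz,ang):
    "needed turn about tool z (deg->rad) then shift in the tool axes after the turn, for tool y at world angle ang"
    s=sense();R=s['ee_rot'];a=np.degrees(np.arctan2(R[1,1],R[0,1]))
    t=-((ang-a+180)%360-180);c,q=np.cos(np.radians(t)),np.sin(np.radians(t))
    R2=R@np.array([[c,-q,0],[q,c,0],[0,0,1]])
    print('turn',np.radians(t).round(4),'shift mm',(1000*R2.T@(np.array(xyz)-s['tcp_pos'])).round(1),'now',s['tcp_pos'].round(4),a.round(2),'F',s['wrist_force'].round(1),'t',s['time_s'],'w',round(s['gripper_width'],3))
E
python3 - <<'E'
from h import *
S=lambda p:((p[0]+.5)/5-.5+250,(p[1]+.5)/5-.5+145)
print('tall',px2w('scene',*S((79,425)),.113),px2w('top',245.5,219,.113))
plan((.4325,.130,.2),240)
E
```

```text
tall [0.3615 0.2524 0.113 ] [0.3743 0.2434 0.113 ]
turn -2.1753 shift mm [-204.3 -683.6   92.3] now [ 0.2677 -0.5643  0.2913] 115.36 F [-0.3  0.1  0.8] t 0.1 w 0.999
```

Request:
{"api": "jog_arm", "payload": {"rows": [[[0, 0, 0, -0.1813], [0, 0, 0, -0.1813], [0, 0, 0, -0.1813], [0, 0, 0, -0.1813], [0, 0, 0, -0.1813], [0, 0, 0, -0.1813], [0, 0, 0, -0.1813], [0, 0, 0, -0.1813], [0, 0, 0, -0.1813], [0, 0, 0, -0.1813], [0, 0, 0, -0.1813], [0, 0, 0, -0.1813]]]}}

```text
time_s: 1.6
tcp_pos: [0.2677, -0.5644, 0.2916]
ee_rot: [[0.869, -0.495, -0.001], [-0.495, -0.869, 0.001], [-0.001, -0.001, -1.0]]
wrist_force: [-0.2, -0.4, -0.0]
gripper_width: 0.999
gripper_force: 0.0
```

Request:
{"api": "jog_arm", "payload": {"rows": [[[-0.0102, -0.0342, 0, 0], [-0.0102, -0.0342, 0, 0], [-0.0102, -0.0342, 0, 0], [-0.0102, -0.0342, 0, 0], [-0.0102, -0.0342, 0, 0], [-0.0102, -0.0342, 0, 0], [-0.0102, -0.0342, 0, 0], [-0.0102, -0.0342, 0, 0], [-0.0102, -0.0342, 0, 0], [-0.0102, -0.0342, 0, 0], [-0.0102, -0.0342, 0, 0], [-0.0102, -0.0342, 0, 0], [-0.0102, -0.0342, 0, 0], [-0.0102, -0.0342, 0, 0], [-0.0102, -0.0342, 0, 0], [-0.0102, -0.0342, 0, 0], [-0.0102, -0.0342, 0, 0], [-0.0102, -0.0342, 0, 0], [-0.0102, -0.0342, 0, 0], [-0.0102, -0.0342, 0, 0]]]}}

```text
time_s: 4.1
tcp_pos: [0.4327, 0.1308, 0.292]
ee_rot: [[0.866, -0.5, -0.001], [-0.5, -0.866, -0.0], [-0.0, 0.001, -1.0]]
wrist_force: [1.0, 0.1, 0.4]
gripper_width: 0.999
gripper_force: 0.0
```

```bash
python3 - <<'E'
from h import *
plan((.4325,.130,.107),240)
print(sense()['joints'],sense()['ee_rot'])
E
```

```text
turn 0.0006 shift mm [  0.3   0.7 185. ] now [0.4327 0.1308 0.292 ] -119.97 F [1.  0.1 0.4] t 4.1 w 0.999
[ 3.75164417e+01  4.95774856e+00 -2.25208197e+01 -1.11803221e-02
 -6.25577103e+01  2.25211267e+01] [[ 8.66307997e-01 -4.99509844e-01 -6.07680288e-04]
 [-4.99510052e-01 -8.66308055e-01 -2.48234777e-04]
 [-4.02442614e-04  5.18590185e-04 -9.99999785e-01]]
```

Request:
{"api": "jog_arm", "payload": {"rows": [[[0, 0.0005, 0.035, 0], [0, 0, 0.035, 0], [0, 0, 0.035, 0], [0, 0, 0.035, 0], [0, 0, 0.02, 0], [0, 0, 0.015, 0], [0, 0, 0.01, 0], [0, 0, 0, 0]]]}}

```text
time_s: 5.1
tcp_pos: [0.4323, 0.1291, 0.1067]
ee_rot: [[0.866, -0.5, -0.001], [-0.5, -0.866, -0.001], [-0.001, 0.002, -1.0]]
wrist_force: [-0.3, -0.1, 0.5]
gripper_width: 1.001
gripper_force: 0.0
```

```bash
python3 - <<'E'
from h import *
plan((.4325,.130,.107),240)
a=capture('top');b=capture('scene')
crop('top',255,160,70,70,8,'t2.png',a);crop('scene',240,170,90,80,7,'s2.png',b)
x=cv2.resize(cv2.imread('pics/t2.png'),(400,400));y=cv2.resize(cv2.imread('pics/s2.png'),(450,400),interpolation=cv2.INTER_AREA)
x=cv2.resize(x,(340,400*340//400));y=y
cv2.imwrite('pics/c2.png',np.hstack([cv2.copyMakeBorder(x,0,60,0,0,0),y]))
E
```

```text
turn 0.0003 shift mm [-0.3 -0.9 -0.3] now [0.4323 0.1291 0.1067] -119.98 F [-0.3 -0.1  0.5] t 5.1 w 1.001
```

View pics/c2.png

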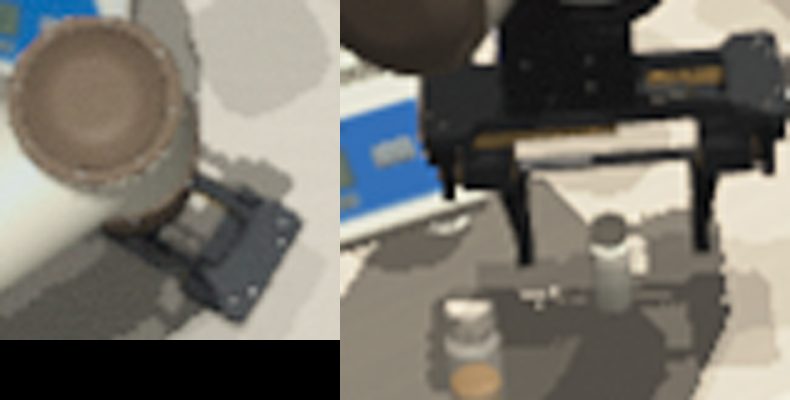

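The scene view shows the vial cap at (608,222), midway between the fingertips at (525,260) and (702,248). I'll close the gripper.

Request:
{"api": "jog_arm", "payload": {"rows": [[[0, 0, 0, 0], [0, 0, 0, 0], [0, 0, 0, 0], [0, 0, 0, 0], [0, 0, 0, 0], [0, 0, 0, 0], [0, 0, 0, 0], [0, 0, 0, 0], [0, 0, 0, 0], [0, 0, 0, 0]]], "claw": 0}}

```text
time_s: 6.45
tcp_pos: [0.4326, 0.1293, 0.1073]
ee_rot: [[0.866, -0.5, 0.0], [-0.5, -0.866, 0.0], [0.0, -0.0, -1.0]]
wrist_force: [-0.1, -0.1, 0.5]
gripper_width: 0.243
gripper_force: 30.0
```

Request:
{"api": "jog_arm", "payload": {"rows": [[[0, 0, -0.01, 0], [0, 0, -0.02, 0], [0, 0, -0.03, 0], [0, 0, -0.03, 0], [0, 0, 0, 0.1745], [0, 0, 0, 0.1745], [0, 0, 0, 0.1745], [0, 0, 0, 0.1745], [0, 0, 0, 0.1745], [0, 0, 0, 0.1745], [0, 0, 0, 0]]]}}

```text
time_s: 7.82
tcp_pos: [0.4326, 0.1293, 0.1978]
ee_rot: [[0.003, -1.0, 0.001], [-1.0, -0.003, 0.0], [-0.0, -0.001, -1.0]]
wrist_force: [-0.2, 0.5, -0.8]
gripper_width: 0.239
gripper_force: 30.0
```

```bash
python3 - <<'E'
from h import *
plan((.4272,-.1644,.16),180.4)
E
```

```text
turn -0.0043 shift mm [293.7   7.5  37.7] now [0.4326 0.1293 0.1978] -179.85 F [-0.2  0.5 -0.8] t 7.825 w 0.239
```

Request:
{"api": "jog_arm", "payload": {"rows": [[[0, 0, -0.02, 0], [0, 0, -0.02, 0], [0.024, 0, 0, 0], [0.03, 0.001, 0, 0], [0.03, 0.001, 0, 0], [0.03, 0.001, 0, 0], [0.03, 0.001, 0, 0], [0.03, 0.001, 0, 0], [0.03, 0.001, 0, 0], [0.03, 0.001, 0, 0], [0.03, 0.0005, 0, 0], [0.03, 0, 0, 0], [0, 0, 0, 0], [0, 0, 0.02, 0], [0, 0, 0.03, 0], [0, 0, 0.02, 0], [0, 0, 0.013, 0], [0, 0, 0, 0], [0, 0, 0, 0]]]}}

```text
time_s: 10.2
tcp_pos: [0.4259, -0.1646, 0.155]
ee_rot: [[0.002, -1.0, 0.002], [-1.0, -0.002, -0.0], [0.0, -0.002, -1.0]]
wrist_force: [1.0, 0.7, 0.5]
gripper_width: 0.238
gripper_force: 30.0
```

```bash
python3 - <<'E'
from h import *
plan((.4272,-.1644,.155),180.4)
a=capture('top');b=capture('scene')
crop('scene',325,130,90,75,8,'s3.png',b)
cv2.imwrite('pics/s3f.png',b[:,:,::-1]);cv2.imwrite('pics/t3f.png',a[:,:,::-1])
for z in (.028,.048,.105): print(w2px('scene',(.4272,-.1644,z)))
E
```

```text
turn -0.0054 shift mm [-0.1 -1.3  0. ] now [ 0.4259 -0.1646  0.155 ] -179.91 F [1.  0.7 0.5] t 10.2 w 0.238
[375.94767634 185.0355957 ]
[376.28482617 179.63790767]
[377.27808077 163.7361392 ]
```

View pics/s3.png

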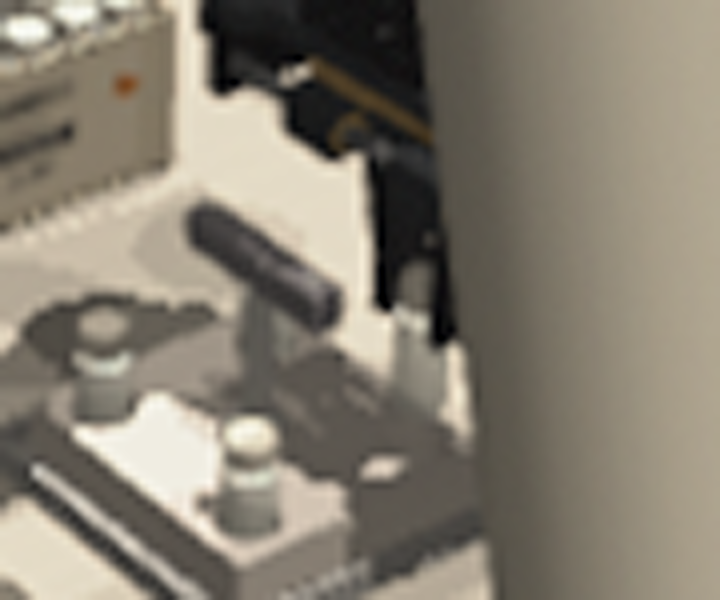

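The held vial's axis is about at crop column 418 (u≈376.8), and the hole axis is at about 376.2. That lines up to within about 1 mm, so I'll lower it by feel.

Request:
{"api": "jog_arm", "payload": {"rows": [[[0, -0.0013, 0, -0.005], [0, 0, 0.008, 0], [0, 0, 0.008, 0], [0, 0, 0.002, 0], [0, 0, 0.001, 0], [0, 0, 0.001, 0], [0, 0, 0.001, 0], [0, 0, 0.001, 0], [0, 0, 0, 0], [0, 0, 0, 0]]]}}

```text
time_s: 11.55
tcp_pos: [0.4266, -0.1647, 0.1323]
ee_rot: [[0.006, -1.0, 0.0], [-1.0, -0.006, -0.0], [0.0, -0.0, -1.0]]
wrist_force: [-0.4, 0.0, -0.2]
gripper_width: 0.242
gripper_force: 30.0
```

Request:
{"api": "jog_arm", "payload": {"rows": [[[0, 0, 0.001, 0], [0, 0, 0.001, 0], [0, 0, 0.001, 0], [0, 0, 0.001, 0], [0, 0, 0, 0], [0, 0, 0, 0]]]}}

```text
time_s: 12.3
tcp_pos: [0.4266, -0.1647, 0.1282]
ee_rot: [[0.006, -1.0, -0.0], [-1.0, -0.006, 0.0], [-0.0, 0.0, -1.0]]
wrist_force: [-0.7, 0.1, -1.0]
gripper_width: 0.24
gripper_force: 30.0
```

No contact force 7 mm below the mouth, so it is going in.

Request:
{"api": "jog_arm", "payload": {"rows": [[[0, 0, 0.0015, 0], [0, 0, 0.0015, 0], [0, 0, 0.0015, 0], [0, 0, 0.0015, 0], [0, 0, 0.0015, 0], [0, 0, 0.0015, 0], [0, 0, 0, 0], [0, 0, 0, 0]]]}}

```text
time_s: 13.3
tcp_pos: [0.4266, -0.1647, 0.1193]
ee_rot: [[0.006, -1.0, 0.0], [-1.0, -0.006, 0.0], [-0.0, -0.0, -1.0]]
wrist_force: [0.4, 1.1, -0.1]
gripper_width: 0.238
gripper_force: 30.0
```

```bash
python3 - <<'E'
from h import *
plan((.4272,-.1644,.118),180.4)
crop('scene',325,130,90,75,8,'s4.png')
E
```

```text
turn -0.0014 shift mm [-0.3 -0.6  1.3] now [ 0.4266 -0.1647  0.1193] -179.68 F [ 0.4  1.1 -0.1] t 13.3 w 0.238
```

View pics/s4.png

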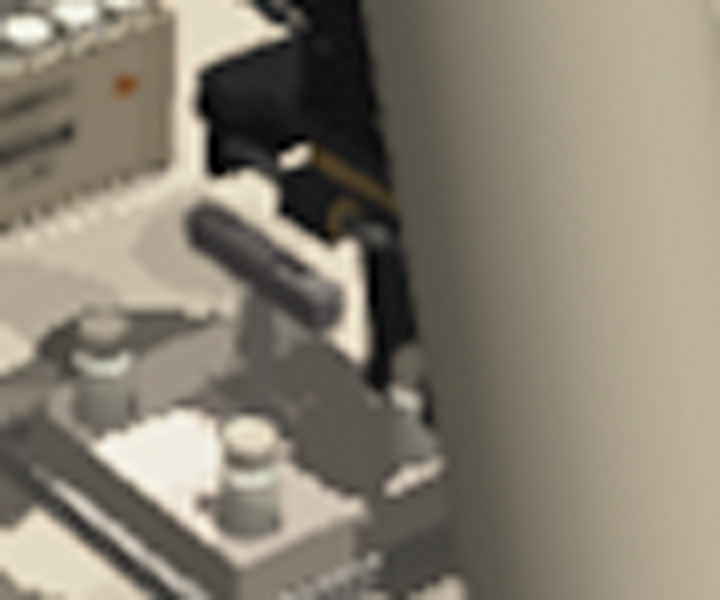

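The vial stands in the hole at about (408,430), about 2 mm above its floor. I'll lower it slightly, release, and retreat upwards.

Request:
{"api": "jog_arm", "payload": {"rows": [[[0, 0, 0.001, 0], [0, 0, 0.001, 0], [0, 0, 0, 0]]]}}

```text
time_s: 13.72
tcp_pos: [0.4266, -0.1647, 0.1172]
ee_rot: [[0.006, -1.0, -0.0], [-1.0, -0.006, -0.0], [0.0, 0.0, -1.0]]
wrist_force: [0.0, 1.0, -0.6]
gripper_width: 0.239
gripper_force: 30.0
```

Request:
{"api": "jog_arm", "payload": {"rows": [[[0, 0, 0, 0], [0, 0, 0, 0], [0, 0, 0, 0], [0, 0, 0, 0], [0, 0, 0, 0], [0, 0, -0.004, 0], [0, 0, -0.01, 0], [0, 0, -0.02, 0], [0, 0, -0.03, 0], [0, 0, -0.03, 0], [0, 0, -0.03, 0]]], "claw": 0.5}}

```text
time_s: 15.1
tcp_pos: [0.4264, -0.1647, 0.2431]
ee_rot: [[0.006, -1.0, 0.001], [-1.0, -0.006, -0.0], [0.0, -0.001, -1.0]]
wrist_force: [0.5, -0.2, -0.4]
gripper_width: 0.5
gripper_force: 0.0
```

Request:
{"api": "jog_arm", "payload": {"rows": [[[0, 0, 0, 0.1745], [0, 0, 0, 0.1745], [0, 0, 0, 0.1745], [0, 0, 0, 0.1745], [0, 0, 0, 0.1745], [0, 0, 0, 0.1745], [0, 0, 0, 0.1745], [0, 0, 0, 0.1745], [0, 0, 0, 0.1745], [0, 0, 0, 0]]], "claw": 0.8}}

```text
time_s: 16.35
tcp_pos: [0.4266, -0.1647, 0.2419]
ee_rot: [[-1.0, -0.008, 0.001], [-0.008, 1.0, -0.0], [-0.001, -0.0, -1.0]]
wrist_force: [0.7, 0.4, -1.0]
gripper_width: 0.8
gripper_force: 0.0
```

```bash
python3 - <<'E'
from h import *
plan((.472,-.1243,.152),90.4)
a=capture('top');b=capture('scene')
crop('top',330,160,65,70,8,'t5.png',a);crop('scene',325,130,90,75,8,'s5.png',b)
x=cv2.resize(cv2.imread('pics/t5.png'),(325,350),interpolation=cv2.INTER_AREA);y=cv2.resize(cv2.imread('pics/s5.png'),(420,350),interpolation=cv2.INTER_AREA)
cv2.imwrite('pics/c5.png',np.hstack([x,y]))
E
```

```text
turn 0.001 shift mm [-45.6  40.1  89.9] now [ 0.4266 -0.1647  0.2419] 90.46 F [ 0.7  0.4 -1. ] t 16.35 w 0.8
```

View pics/c5.png

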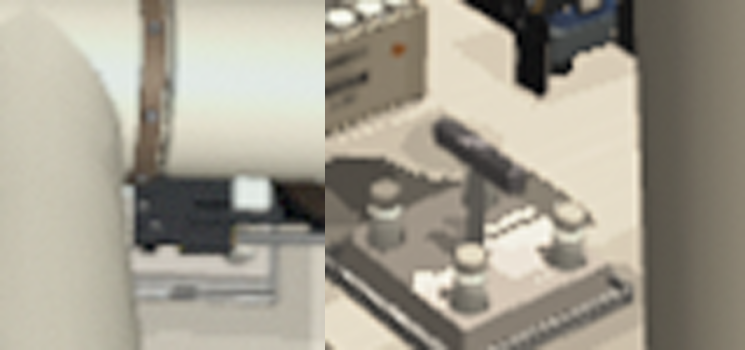

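All of the visible vials (near-left, near-right and far-left) stand at equal height, with the new one at (569,235). Next I'll grip the handle.

Request:
{"api": "jog_arm", "payload": {"rows": [[[-0.0156, 0.0141, 0, 0], [-0.015, 0.013, 0, 0], [-0.015, 0.013, 0, 0], [0, 0, 0, 0], [0, 0, 0.02, 0], [0, 0, 0.025, 0], [0, 0, 0.02, 0], [0, 0, 0.015, 0], [0, 0, 0.01, 0], [0, 0, 0, 0], [0, 0, 0, 0]]]}}

```text
time_s: 17.82
tcp_pos: [0.4723, -0.1244, 0.1518]
ee_rot: [[-1.0, -0.006, 0.001], [-0.006, 1.0, -0.0], [-0.001, -0.0, -1.0]]
wrist_force: [-0.9, -0.5, 0.2]
gripper_width: 0.8
gripper_force: 0.0
```

```bash
python3 - <<'E'
from h import *
plan((.472,-.1243,.152),90.4)
crop('scene',325,100,100,85,7,'s6.png')
E
```

```text
turn -0.0009 shift mm [ 0.3  0.1 -0.2] now [ 0.4723 -0.1244  0.1518] 90.35 F [-0.9 -0.5  0.2] t 17.825 w 0.8
```

View pics/s6.png

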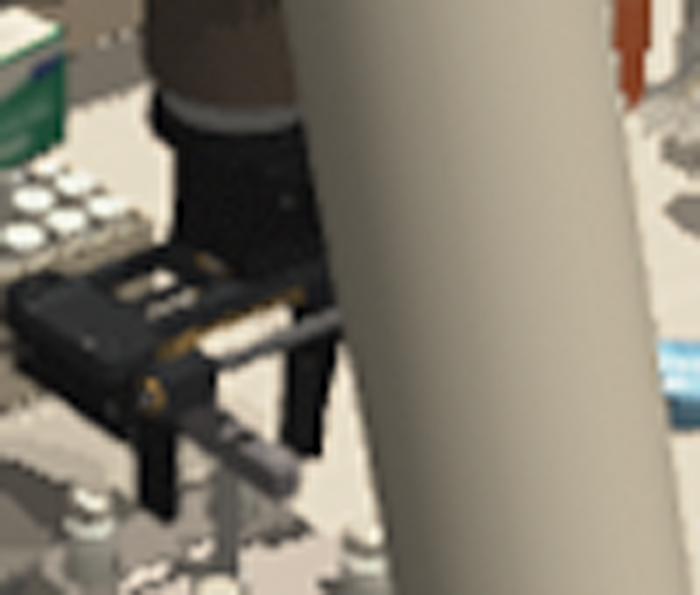

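The bar (end at about (285,475)) lies between the fingertips at (160,510) and (305,455). I'll close and lift gently.

Request:
{"api": "jog_arm", "payload": {"rows": [[[0, 0, 0, 0], [0, 0, 0, 0], [0, 0, 0, 0], [0, 0, 0, 0], [0, 0, 0, 0], [0, 0, 0, 0], [0, 0, 0, 0], [0, 0, 0, 0], [0, 0, 0, 0], [0, 0, 0, 0]]], "claw": 0}}

```text
time_s: 19.12
tcp_pos: [0.4719, -0.1244, 0.1512]
ee_rot: [[-1.0, -0.006, -0.0], [-0.006, 1.0, -0.0], [0.0, -0.0, -1.0]]
wrist_force: [1.5, -1.0, -2.6]
gripper_width: 0.16
gripper_force: 29.9
```

Request:
{"api": "jog_arm", "payload": {"rows": [[[0, 0, -0.001, 0], [0, 0, -0.002, 0], [0, 0, -0.002, 0], [0, 0, -0.002, 0], [0, 0, -0.003, 0], [0, 0, 0, 0], [0, 0, 0, 0]]]}}

```text
time_s: 20.0
tcp_pos: [0.4719, -0.1243, 0.1612]
ee_rot: [[-1.0, -0.006, -0.0], [-0.006, 1.0, 0.0], [0.0, 0.0, -1.0]]
wrist_force: [0.3, -0.3, -4.8]
gripper_width: 0.159
gripper_force: 29.9
```

```bash
python3 - <<'E'
from h import *
plan((.472,-.1243,.252),90.4);s=sense();print(s['moment'],s['wrist_force'],s['gripper_force'])
E
```

```text
turn -0.0012 shift mm [ -0.1   0.  -90.8] now [ 0.4719 -0.1243  0.1612] 90.33 F [ 0.3 -0.3 -4.8] t 20.0 w 0.159
[ 0.00209421  0.00933387 -0.01450941] [ 0.33606799 -0.30678091 -4.82066694] 29.935060925781727
```

Request:
{"api": "jog_arm", "payload": {"rows": [[[0, 0, -0.003, 0], [0, 0, -0.006, 0], [0, 0, -0.008, 0], [0, 0, -0.01, 0], [0, 0, -0.01, 0], [0, 0, -0.01, 0], [0, 0, -0.01, 0], [0, 0, -0.01, 0], [0, 0, -0.01, 0], [0, 0, -0.008, 0], [0, 0, -0.005, 0], [0, 0, -0.003, 0], [0, 0, -0.001, 0], [0, 0, 0, 0], [0, 0, 0, 0], [0, 0, 0, 0], [0, 0, 0, 0], [0, 0, 0, 0]]]}}

```text
time_s: 22.25
tcp_pos: [0.472, -0.1243, 0.2552]
ee_rot: [[-1.0, -0.006, -0.0], [-0.006, 1.0, -0.0], [0.0, -0.0, -1.0]]
wrist_force: [0.4, -0.5, -4.6]
gripper_width: 0.155
gripper_force: 29.9
```

```bash
python3 - <<'E'
from h import *
plan((.472,-.1243,.256),90.4);s=sense();print(s['moment'],abs(s['joint_velocities']).max())
crop('scene',240,60,200,150,4,'s7.png')
E
```

```text
turn -0.0011 shift mm [-0.   0.  -0.8] now [ 0.472  -0.1243  0.2552] 90.34 F [ 0.4 -0.5 -4.6] t 22.25 w 0.155
[-0.01292606 -0.07465343  0.03330605] 0.12548186134961764
```

View pics/s7.png

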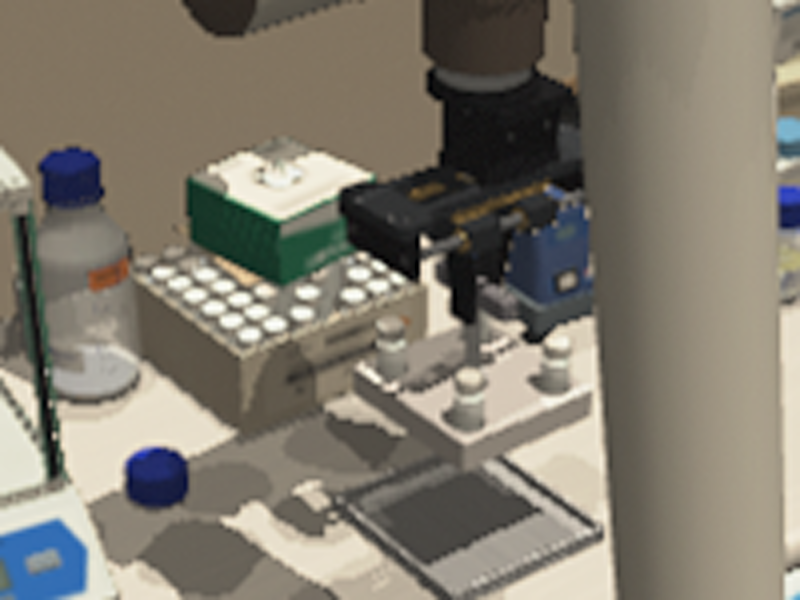

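The carrier hangs level above the empty tray (corner at about (465,460)). Vials are visible at (390,345), (468,400) and (557,365); the fourth is behind the gripper.

```bash
python3 -c "
from station import *
print(finish_job())"
```

```text
the job is handed in; nothing more can be done
None
```

I stood the loose vial in the empty hole and let go of it. I then lifted the carrier by its handle, and the arm is holding it still and level about 10 cm above the tray at 22 s; the job is handed in, but I couldn't see the fourth vial behind the gripper in the last picture.

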